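Hold the featherboard against the stock while the knobs are tightened

ROBOT

A 6-joint arm with a two-finger parallel gripper is mounted at the origin on a cart in front of the work surface, level with it; the furniture and walls round the work are solid. World frame = base frame: x ahead of the robot, y to its left, z up, the work surface at z = 0. Lengths are in m, angles in degrees, forces in N, time in s.
With the tool pointing down it reaches from about 0.325 to 0.775 m from the base axis. Payload 5.5 kg.
Tool frame: the origin (TCP) lies at the very end of the fingers, on their centre line; the grasp point (between the pads) lies 19 mm behind it; z points along the fingers, y is the line along which they close (so a half turn about z gives the same grasp; the last joint's range is limited). The gripper opens to 85 mm and grips with 20 to 120 N. Pads are 22 mm wide; open, the fingers measure 114 mm over their backs; the gripper's body (76 mm by 85 mm) begins 54 mm behind the grasp point. The pads swing forward as they close: fully open they stand 13 mm farther back than shut.
Start: joints at [66.423, 5.22, 70.514, -0, 104.267, -3.249], TCP at [0.208, 0.563, 0.231] pointing down, gripper open.
Joint ranges: [-164.24, 164.24], [-49.07, 125.15], [9.68, 141.18], [-86.29, 266.29], [3.28, 154.24], [-151.56, 151.56]. Speed limits (degrees/s): [147.25, 147.25, 172.46, 180, 180, 180].

INTERFACE

Orientations are given as a 3x3 rotation matrix whose columns are the frame's x, y, z axes.
In Python, from bench import read_state, snapshot, camera_model, close_job, cut_out gives the robot as it stands.
- The arm moves only by the tool send_rows, never from a script. Its argument "motion" is a list of rows, each a list of 4 numbers: the shift along the tool's x, y, z in mm, then the turn about the tool's z in degrees. In form: [[x, y, z, twist], ...]. A call has 1 to 12 rows; each row shifts and turns the commanded pose from where the row before left it, along the tool's axes as they then stand; what a row does not reach is not made up. A row lasts 1/8 s, in which the tool goes at most 62.5 mm and 10.7 degrees, less where a joint would pass 70% of its speed; a pose out of reach is approached as far as the arm can. A call is refused whole if a number of a shift passes 62.5 or a number of a turn 10.7, either way. A call with a gripper value outside its range is refused whole. "claw" is the closure in counts, from 0 (fully open) to 255 (shut), set as the call begins (left out, the last holds). The fingers move at their own pace and stop on an object; the grip force is fixed at half the most. Time passes only in rows, so rows that do not move let the fingers close. It gives the time, the measured TCP pose, the force, the opening and the grip force at its end, in the units of the state.
- read_state(): the state, without advancing time (a new reading comes with each control period).
- snapshot(name): name is "scene" or "side" or "wrist"; returns the picture (480x640x3 uint8, red, green, blue); there is no depth.
- camera_model(name): a dict with "camera_matrix" (3x3 intrinsics, pixels), "rvec" (rotation vector, rad) and "tvec" (3), from world to camera coordinates, as OpenCV has them; the wrist camera has in their place "hand_eye" (4x4, takes a point from camera to tool coordinates, whose origin is the TCP and whose axes are the flange's). Camera axes: x right, y down, z forward; pixel columns grow to the right and rows downward; lengths in m; the calibration is good to about 2 mm. A picture is of the moment at which its call begins: read the wrist's pose just before it. camera_model takes no time and is no camera call.
- close_job(): hands the job in; it is judged then, once.
Trained networks look in the newest picture that a camera, given by its name, has taken for a name from the list of things; names that differ only in an ending like _2 or _b are one class to them, and where a whole thing is asked for, a point or a joint stands for the part that bears it (a point fixed in the world has none). Each returns a list of dicts, best first, with "confidence" (0 to 1); they miss things now and then, are a little off and sometimes report something else, mostly with a low value. They report only what shows in the picture. A call takes as long as a camera call.
- cut_out(camera, target): "pixels" (480x640 bool, what is visible of it) and "rect" ([centre column, centre row, width, height] in pixels, round what is visible of it).
The state is a dict: "clock": time; "joint_pos": joint angles; "dq": joint speeds; "joint_efforts": joint torques, N m; "tcp_pos": TCP position; "orientation": TCP orientation; "ft_force": force on the tool from outside, world axes, zero at the start; "wrist_torque": the same for the moment, N m; "grip_width": finger opening in m; "grip_force": force on a finger pad.
Only numpy, scipy, OpenCV 4.12 (cv2) and the standard library are available. Lean on these libraries where they do the work, as an engineer would, in place of code of your own. Each camera call takes 0.05 s, during which the arm holds its last target. There are 200 camera calls.

TASK

Set up the feed board for the next run: lay the brown sawn offcut, 50 mm wide, flat on the wooden board with its long side along the aluminium fence, centred in front of the feathers of the yellow featherboard, and let go of it. Then slide the featherboard forward so that its feathers press the offcut tight against the fence with about 10 newtons (feathers bent by about 6 mm), and finish while still holding that steady push, so that I can tighten the two black knobs. Do not crush the feathers, and leave the tape measure, the tin and the white moulding where they are.

Things in the scene. Friction and masses are not known exactly. Their poses are not given: they have to be found in the camera images.
- feed_board: fixed pale wooden board 300 x 200 mm, 12 mm thick, with a fence and a yellow featherboard. Origin: centre of its underside; x (300 mm) points from featherboard to fence, roughly to the robot's right; y along the fence, z up. Work face at z = 12 mm. Two black star knobs (44 mm across, loosened, fixed in place) stand over the featherboard at (-22, +-28) mm, tops at z = 54 mm
- fence: low aluminium fence 22 x 200 mm, 16 mm high, fixed across the right-hand (+x) end of the board. Origin: middle of the lower edge of its working face, at board (125, 0, 12) mm; axes as the board's. The face looks towards -x
- feather_tips (a point): middle of the row of seven slanting feather tips (unbent), 9 mm above the board's work face; moves with the featherboard. 153 mm in front of the tail point and 14 mm to +y of it. The row spans 66 mm along y. The feathers are sprung and slippery: pressed back by the offcut the row gives about 1.7 N per mm, at most 17 mm
- feather_tail (a point): middle of the featherboard's tail, 9 mm above the board's work face: a yellow tongue 40 mm wide (board y), 18 mm high, 40 mm long; its rear end is 17 mm behind this point (-x), the featherboard's body begins 22 mm in front of it. Pinch it from above across its 40 mm or push on its rear end
- featherboard (a joint): travel of the yellow plastic featherboard (body 95 x 100 mm, 18 mm thick, slotted over two studs) along board +x to the fence, m, 0 fully back to 0.062; about 1 N of friction, cannot lift or turn; starts 0 to 0.01. With the offcut tight on the fence its feathers touch at 0.045 and are bent by (travel - 0.045)
- stock_offcut: brown sawn timber offcut, 50 x 120 x 30 mm, about 0.1 kg, starts lying flat on the steel bench top to the left of the board. Origin: centre of its underside; x across its 50 mm width, y along its 120 mm length. Grasp it across the 50 mm; it stands 14 mm higher than the fence
- tape: yellow tape measure 34 x 71 x 64 mm standing on the bench behind the board; bystander. Origin: centre of its underside
- tin: round grey tin 68 mm across, 39 mm high; bystander, left of the work. Origin: centre of its underside
- moulding: white primed moulding offcut 85 x 48 x 32 mm on the bench behind the board, to the right; bystander. Origin: centre of its underside

How it is judged (in metres and radians):
On the way:
1. the offcut lies flat on the board between feathers and fence, near the fence and in front of the feathers, let go (x of stock_offcut in the frame of fence between -0.06 and -0.02 m and z of stock_offcut in the frame of fence below 0.003 m and angle between stock_offcut's own z axis and vertical below 0.05 rad and contact force between stock_offcut and the arm below 0.1 N and contact force between stock_offcut and the fingers below 0.1 N and y of stock_offcut in the frame of feather_tips between -0.04 and 0.04 m), for 0.2 s.
At the end, for the whole second after the job is handed in: Through the last second the offcut lies flat on the board, its long side flush to the fence (2 degrees, 3 mm), within 30 mm of centred before the feathers, touched by no part of the robot; the robot still holds the featherboard forward so that the offcut bears on the fence with 6 to 15 N (contact force between stock_offcut and fence between 6 and 15 N and angle between the y axis of stock_offcut and the y axis of fence, either way round below 0.04 rad and x of stock_offcut in the frame of fence above -0.028 m and z of stock_offcut in the frame of fence below 0.003 m and y of stock_offcut in the frame of feather_tips between -0.03 and 0.03 m and angle between stock_offcut's own z axis and vertical below 0.05 rad and linear speed of stock_offcut below 0.01 m/s and value of joint featherboard above 0.047 m and contact force between stock_offcut and the arm below 0.1 N and contact force between stock_offcut and the fingers below 0.1 N); the arm keeps its last pose, push and grip.
It fails at once if the feathers are crushed: the offcut bears on the fence with more than 25 N (contact force between stock_offcut and fence above 25 N).
It fails at once if a bystander is moved by more than 20 mm (distance of any of tape, tin, moulding from where it was at the start of the episode above 0.02 m).
It also fails if it takes over 40 s, if anything falls off the work surface, if the arm or the gripper's body presses on something with over 40 N, if the wrist force passes 120 N, or if a joint passes its speed limit or range.

## Working session

There is one attempt and no reset: what is moved stays moved. The work goes in short steps, Python scripts to look and compute and a tool call to move; the robot and the scene stay as the last step left them, time stands still between calls to the robot, and variables do not carry over. Pictures are saved under pics/ and viewed, at most 10 in all, crops included, and the job is handed in when it is done.

Besides the shell and the picture viewer there is one more tool, called after "Call:" by a JSON object that holds its "method" and its "body", one argument or row to a line. send_rows: Moves the arm, as the interface text tells. Its arguments: {"type":"object","properties":{"motion":{"type":"array","items":{"type":"array","items":{"type":"number"}}},"claw":{"type":"number"}},"required":["motion"]}

```bash
mkdir -p pics; cat > h.py <<'E'
import numpy as np, cv2
from bench import read_state, snapshot, camera_model, close_job, cut_out
def cam(n):
    m=camera_model(n);K=np.array(m["camera_matrix"])
    if "rvec" in m:
        R=cv2.Rodrigues(np.array(m["rvec"],float))[0];t=np.array(m["tvec"],float).ravel()
    else:
        s=read_state();T=np.eye(4);T[:3,:3]=s["orientation"];T[:3,3]=s["tcp_pos"]
        M=np.linalg.inv(T@np.array(m["hand_eye"]));R,t=M[:3,:3],M[:3,3]
    return K,R,t
def ray(c,p,z):
    "pixels to world at height z"
    K,R,t=c;p=np.atleast_2d(np.array(p,float));d=(np.linalg.inv(K)@np.c_[p,np.ones(len(p))].T).T@R
    o=-R.T@t;return o+d*((z-o[2])/d[:,2])[:,None]
def proj(c,X):
    K,R,t=c;x=(K@(R@np.atleast_2d(X).T+t[:,None])).T;return x[:,:2]/x[:,2:]
def save(n,im): cv2.imwrite(f"pics/{n}.png",cv2.cvtColor(im,cv2.COLOR_RGB2BGR))
E
python3 - <<'E'
from h import *
for n in("scene","side","wrist"):
    c=cam(n);save(n+"0",snapshot(n));print(n,-c[1].T@c[2],c[1][2])
    for k in("feed_board","fence","featherboard","stock_offcut","tape","tin","moulding"):
        for r in cut_out(n,k)[:2]:
            print(n,k,round(r["confidence"],2),np.round(r["rect"]),r["pixels"].sum())
s=read_state();print(s)
E
```

```text
scene [ 0.17882434 -0.58777998  0.77316701] [ 0.32902752  0.71210002 -0.62020517]
scene feed_board 0.95 [339. 342. 131. 127.] 11724
scene fence 0.61 [353. 386. 110.  36.] 1687
scene featherboard 0.74 [333. 314.  65.  64.] 2060
scene featherboard 0.43 [342. 343. 134. 132.] 11793
scene stock_offcut 0.66 [250. 244.  53.  30.] 1037
scene tape 0.82 [368. 260.  35.  35.] 744
side [ 0.03889585 -0.78007104  0.83172491] [ 0.36628689  0.72253946 -0.58631957]
side feed_board 0.88 [353. 314. 128. 110.] 9359
side feed_board 0.44 [376. 241.  28.  37.] 721
side fence 0.98 [365. 348. 104.  32.] 1446
side featherboard 0.83 [344. 292.  66.  52.] 1958
side stock_offcut 0.69 [259. 232.  50.  36.] 1045
side tape 0.66 [375. 239.  29.  35.] 732
side tin 0.59 [278. 198.  26.  22.] 526
side moulding 0.96 [434. 312.  42.  38.] 1000
wrist [0.1412233  0.58804059 0.37399361] [ 0.2656279  -0.09846023 -0.95903462]
{'clock': 1.2, 'joint_pos': array([ 6.64227114e+01,  5.21979355e+00,  7.05137506e+01,  9.19885241e-05,
        1.04266061e+02, -3.25014839e+00]), 'dq': array([ 0.06101961,  0.05407626, -0.0286036 , -0.06311793,  0.02147985,
       -0.04458627]), 'joint_efforts': array([-3.73687453e-04, -4.58478713e+01, -4.18091440e+01,  3.05175968e-05,
        9.30243041e-04,  2.57859142e-05]), 'tcp_pos': array([0.20845143, 0.56264681, 0.2312753 ]), 'orientation': array([[-9.37724628e-01,  3.47379507e-01,  1.32724422e-06],
       [ 3.47379507e-01,  9.37724628e-01,  6.93134562e-06],
       [ 1.16321783e-06,  6.96075094e-06, -1.00000000e+00]]), 'ft_force': array([ 0.04316372, -0.43101212, -0.31821341]), 'wrist_torque': array([ 0.00335155,  0.00303632, -0.02912479]), 'grip_force': 0.0, 'grip_width': 0.08511069857922166}
```

```bash
python3 - <<'E'
import cv2
a=cv2.imread("pics/scene0.png")[215:425,210:450];b=cv2.imread("pics/wrist0.png")
cv2.imwrite("pics/a.png",cv2.resize(a,None,fx=2.8,fy=2.8,interpolation=cv2.INTER_CUBIC))
a=cv2.imread("pics/side0.png")[180:390,220:460]
cv2.imwrite("pics/b.png",cv2.resize(a,None,fx=2.8,fy=2.8,interpolation=cv2.INTER_CUBIC))
E
```

```text
(no output)
```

View pics/a.png

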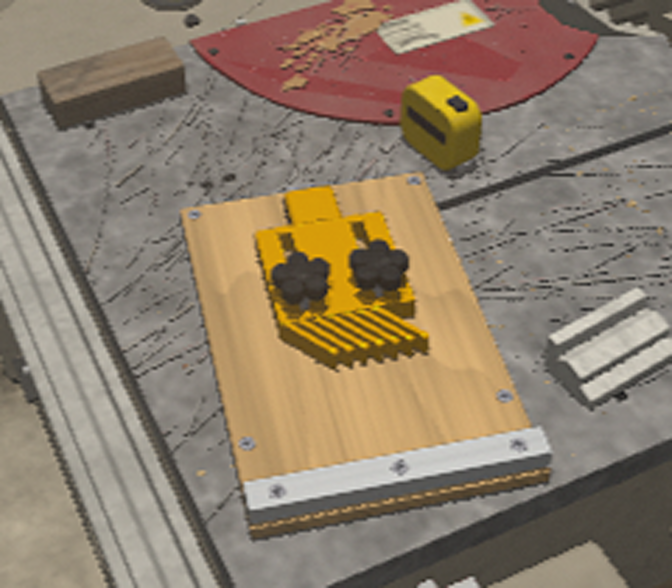

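View pics/b.png

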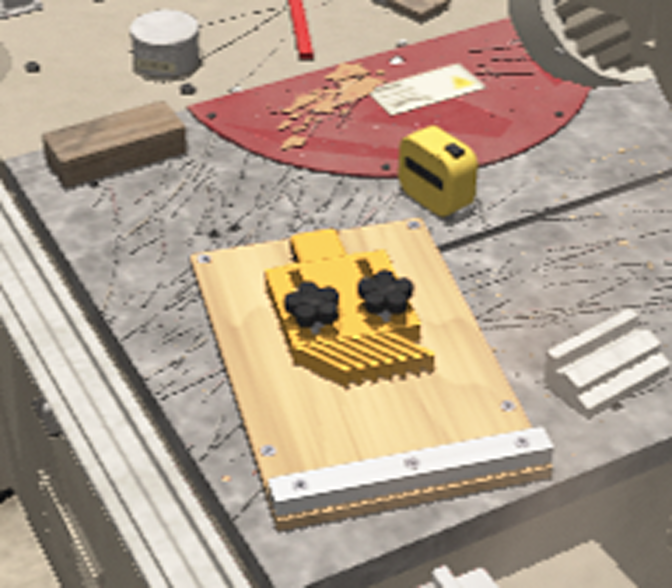

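```bash
cat >> h.py <<'E'
from scipy.optimize import least_squares, minimize
def hull(c,pose,boxes):
    x,y,z,a=pose;m=np.zeros((480,640),np.uint8)
    R=np.array([[np.cos(a),-np.sin(a),0],[np.sin(a),np.cos(a),0],[0,0,1]])
    for lo,hi in boxes:
        P=np.array([[i,j,k] for i in(lo[0],hi[0]) for j in(lo[1],hi[1]) for k in(lo[2],hi[2])])
        p=proj(c,P@R.T+[x,y,z])
        cv2.fillConvexPoly(m,cv2.convexHull((p*16).round().astype(np.int32)),1,shift=4)
    return m>0
def fitbox(obs,boxes,x0,z):
    def f(v):
        s=0
        for c,m in obs:
            h=hull(c,(v[0],v[1],z,v[2]),boxes);s+=1-(h&m).sum()/max(1,(h|m).sum())
        return s/len(obs)
    r=minimize(f,x0,method="Nelder-Mead",options=dict(initial_simplex=np.array(x0)+np.r_[np.zeros((1,3)),np.diag([.02,.02,.2])],xatol=1e-4,fatol=1e-5))
    return r.x,1-r.fun
OFF=[([-.025,-.06,0],[.025,.06,.03])]
BRD=[([-.15,-.1,0],[.15,.1,.012]),([.125,-.1,.012],[.147,.1,.028])]
E
python3 - <<'E'
from h import *
C={n:cam(n) for n in("scene","side")}
a=np.array([[183,211],[428,175],[245,485],[548,430],[551,455],[250,510]])/2.8+[210,215]
b=np.array([[191,257],[428,221],[270,480],[551,430],[553,453],[278,502]])/2.8+[220,180]
B=np.array([[-.15,-.1,.012],[-.15,.1,.012],[.125,-.1,.028],[.125,.1,.028],[.147,.1,.028],[.147,-.1,.028]])
def rot(t):return np.array([[np.cos(t),-np.sin(t),0],[np.sin(t),np.cos(t),0],[0,0,1]])
def f(v,w="ab"):
    X=B@rot(v[2]).T+[v[0],v[1],0]
    return np.r_[(proj(C["scene"],X)-a).ravel()*("a" in w),(proj(C["side"],X)-b).ravel()*("b" in w)]
for w in("ab","a","b"):
    r=least_squares(f,[.5,.1,-1.57],args=(w,));print(w,r.x[:2],np.degrees(r.x[2]),np.sqrt((r.fun**2).mean()))
    if w=="ab":bp=r.x
obs={}
for n in C:
    snapshot(n)
    for k in("stock_offcut","feed_board"):
        for q in cut_out(n,k)[:1]:
            obs.setdefault(k,[]).append((C[n],q["pixels"]))
print(fitbox(obs["feed_board"],BRD,list(bp),0))
o=obs["stock_offcut"]
for w in(o,o[:1],o[1:]):
    p0=ray(w[0][0],np.argwhere(w[0][1]).mean(0)[::-1],.02)[0];v,i=fitbox(w,OFF,[p0[0],p0[1],bp[2]],0);print("off",v[:2],np.degrees(v[2]),i)
# tail/tips from clicks: tail top rear corners, z=board .03
for n,p in(("scene",(np.array([[290,190],[334,187]])/2.8+[210,215])),("side",(np.array([[293,236],[340,229]])/2.8+[220,180]))):
    X=ray(C[n],p,.03);print(n,(X-[bp[0],bp[1],0])@rot(bp[2]))
for k,z in(("tape",.06),("tin",.039),("moulding",.03)):
    q=cut_out("side",k)
    if q: print(k,ray(C["side"],q[0]["rect"][:2],z/2))
E
```

```text
ab [0.49347973 0.0093334 ] -103.21247239902219 1.0404105433083146
a [0.49456335 0.01067831] -103.26405663449911 0.5795535088576829
b [0.49192971 0.0072923 ] -103.15677393171774 0.645273775572495
(array([ 0.49129731,  0.01654166, -1.78824675]), np.float64(0.9607884071094425))
off [0.43024255 0.35684313] -86.31151201790018 0.8989451037332596
off [0.43066611 0.35807072] -90.2942081062172 0.8948717948717949
off [0.42915163 0.35437495] -89.25673111107704 0.9115523465703971
scene [[-0.13609514 -0.016214    0.03      ]
 [-0.13206928  0.01833833  0.03      ]]
side [[-0.12942354 -0.02163863  0.03      ]
 [-0.1290834   0.01787574  0.03      ]]
tape [[0.65373132 0.16398078 0.03      ]]
moulding [[ 0.64178013 -0.09571367  0.015     ]]
```

Call:
{"method": "send_rows", "body": {
  "motion": [
    [-47,-19,12,0],
    [-47,-19,12,0],
    [-47,-19,12,0],
    [-47,-19,12,0],
    [-47,-19,12,0],
    [-45,-21,12,0],
    [0,0,0,-10],
    [0,0,0,-10],
    [0,0,0,0]
  ],
  "claw": 0
}}

```text
clock: 2.78
tcp_pos: [0.4308, 0.3564, 0.1593]
orientation: [[-1.0, 0.008, 0.0], [0.008, 1.0, 0.0], [-0.0, 0.0, -1.0]]
ft_force: [0.0, 0.3, -0.1]
grip_width: 0.0857
grip_force: 0.0
```

```bash
python3 - <<'E'
from h import *
c=cam("wrist");im=snapshot("wrist");save("w1",im)
q=cut_out("wrist","stock_offcut");s=read_state()
print([ (round(r["confidence"],2),np.round(r["rect"])) for r in q])
v,i=fitbox([(c,q[0]["pixels"])],OFF,[.43,.357,np.radians(-88)],0);print(v[:2],np.degrees(v[2]),i)
R=s["orientation"];print(s["tcp_pos"],np.degrees(np.arctan2(R[1,1],R[0,1])),s["ft_force"],s["clock"])
h=hull(c,(v[0],v[1],0,v[2]),OFF).astype(np.uint8)
im=im.copy();cv2.drawContours(im,cv2.findContours(h,0,1)[0],-1,(255,0,0),1);save("w1h",im)
E
```

```text
[(0.93, array([315., 225.,  73., 160.]))]
[0.43232866 0.35591147] -89.62578281131236 0.9672131147540983
[0.43066605 0.35666688 0.15936672] 89.47566125868838 [-0.55380783 -0.42032295  1.35922441] 2.875
```

View pics/w1h.png

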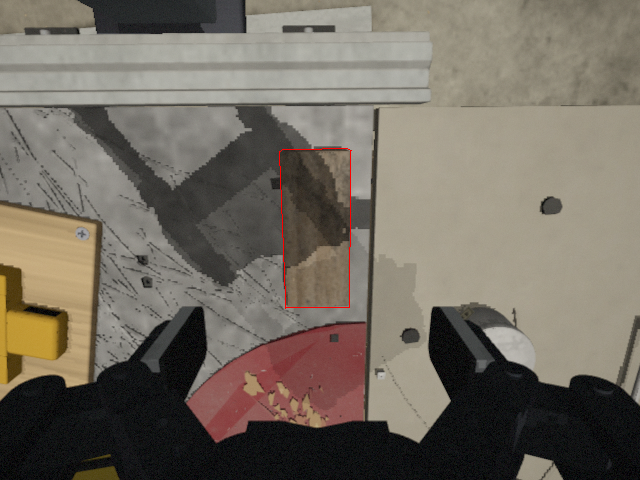

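Call:
{"method": "send_rows", "body": {
  "motion": [
    [-1.5,-0.6,30,-1],
    [0,0,40,0],
    [0,0,40,0],
    [0,0,25,0],
    [0,0,7,0],
    [0,0,0,0]
  ]
}}

```text
clock: 3.62
tcp_pos: [0.4323, 0.3562, 0.0177]
orientation: [[-1.0, -0.011, 0.0], [-0.011, 1.0, 0.0], [-0.0, 0.0, -1.0]]
ft_force: [1.0, 0.4, 1.1]
grip_width: 0.0852
grip_force: 0.0
```

Call:
{"method": "send_rows", "body": {
  "motion": [
    [0,0,0,0],
    [0,0,0,0],
    [0,0,0,0],
    [0,0,0,0],
    [0,0,0,0],
    [0,0,0,0]
  ],
  "claw": 255
}}

```text
clock: 4.38
tcp_pos: [0.4331, 0.3567, 0.0192]
orientation: [[-1.0, -0.012, 0.003], [-0.012, 1.0, 0.002], [-0.003, 0.002, -1.0]]
ft_force: [0.1, -0.2, 5.9]
grip_width: 0.0479
grip_force: 63.4
```

Call:
{"method": "send_rows", "body": {
  "motion": [
    [0,0,-20,0],
    [0,0,-45,0],
    [0,0,-50,0],
    [0,-25,-45,0],
    [0,-45,-10,0],
    [0,-50,0,0],
    [0,-35,0,0],
    [0,-15,0,0],
    [0,0,0,0],
    [0,0,0,0]
  ]
}}

```text
clock: 5.62
tcp_pos: [0.4341, 0.1869, 0.1874]
orientation: [[-1.0, -0.013, -0.0], [-0.013, 1.0, 0.001], [0.0, 0.001, -1.0]]
ft_force: [-0.2, 0.7, -1.4]
grip_width: 0.0479
grip_force: 62.6
```

```bash
python3 - <<'E'
from h import *
c=cam("wrist");im=snapshot("wrist");save("w2",im);np.savez("w2.npz",K=c[0],R=c[1],t=c[2])
print(read_state()["tcp_pos"],read_state()["clock"])
for k in("feed_board","fence","featherboard"):
    for r in cut_out("wrist",k)[:2]: print(k,round(r["confidence"],2),np.round(r["rect"]))
E
```

```text
[0.43411467 0.1869713  0.18727853] 5.675
feed_board 0.92 [130. 265. 256. 263.]
feed_board 0.15 [620. 334.  39.  79.]
featherboard 0.65 [162. 289. 187. 124.]
```

View pics/w2.png

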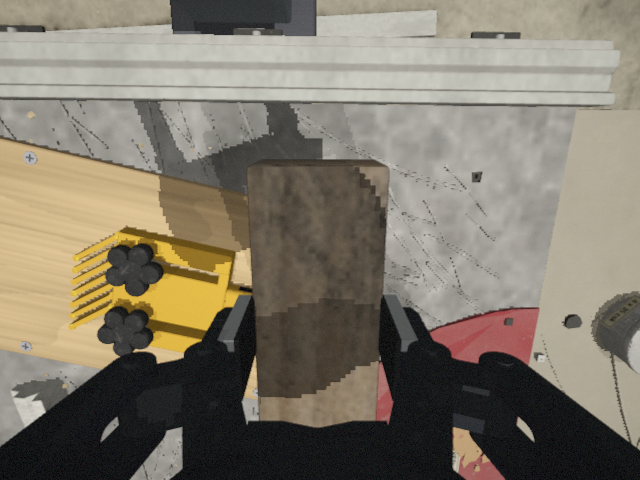

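```bash
python3 - <<'E'
from h import *
d=np.load("w2.npz");c=(d["K"],d["R"],d["t"])
kn=ray(c,[[134,268],[125,330]],.05);print(kn,np.degrees(np.arctan2(*(kn[1]-kn[0])[[1,0]]))-90)
e=ray(c,[[0,138],[100,159],[240,189]],.012);print(e)
tip=ray(c,[[76,257],[73,325]],.03);print(tip)
def to(X,p):
    a=p[2];R=np.array([[np.cos(a),-np.sin(a),0],[np.sin(a),np.cos(a),0],[0,0,1]]);return np.round((X-[p[0],p[1],0])@R,4)
p=(.4935,.0093,np.radians(-103.2))
for n in(kn,e,tip):print(to(n,p))
im=cv2.imread("pics/w2.png")[130:400,0:260];cv2.imwrite("pics/w2z.png",cv2.resize(im,None,fx=2.2,fy=2.2,interpolation=cv2.INTER_CUBIC))
E
```

```text
[[0.46757961 0.04383819 0.05      ]
 [0.52224445 0.02963432 0.05      ]] -104.5653908130198
[[ 0.37120181 -0.06991768  0.012     ]
 [ 0.38684775  0.00842791  0.012     ]
 [ 0.41008689  0.12224797  0.012     ]]
[[ 0.4659069  -0.01349993  0.03      ]
 [ 0.52927841 -0.02673265  0.03      ]]
[[-0.0277 -0.0331  0.05  ]
 [-0.0264  0.0233  0.05  ]]
[[ 0.1051 -0.101   0.012 ]
 [ 0.0252 -0.1036  0.012 ]
 [-0.0909 -0.107   0.012 ]]
[[ 0.0285 -0.0217  0.03  ]
 [ 0.0269  0.0431  0.03  ]]
```

View pics/w2z.png

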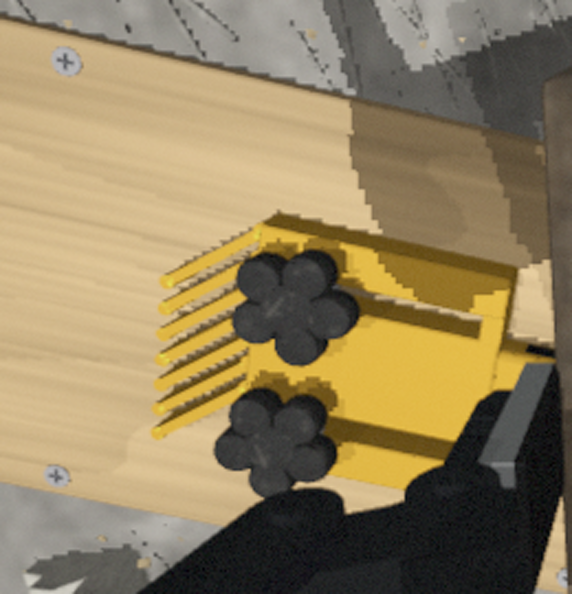

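Call:
{"method": "send_rows", "body": {
  "motion": [
    [0,-20,0,0],
    [0,-45,0,0],
    [0,-45,0,0],
    [0,-25,0,0],
    [0,0,0,7],
    [0,0,0,6],
    [0,0,0,0]
  ]
}}

```text
clock: 6.7
tcp_pos: [0.4358, 0.0513, 0.1872]
orientation: [[-0.977, 0.212, -0.0], [0.212, 0.977, 0.0], [0.0, -0.0, -1.0]]
ft_force: [0.5, 0.3, -0.6]
grip_width: 0.0482
grip_force: 62.6
```

```bash
python3 - <<'E'
from h import *
c=cam("wrist");im=snapshot("wrist");save("w3",im);np.savez("w3.npz",K=c[0],R=c[1],t=c[2])
R=read_state()["orientation"];print(read_state()["tcp_pos"],np.degrees(np.arctan2(R[1,1],R[0,1])),read_state()["clock"])
for k in("feed_board","fence","featherboard"):
    for r in cut_out("wrist",k)[:2]: print(k,round(r["confidence"],2),np.round(r["rect"]))
E
```

```text
[0.43580725 0.0513315  0.18718989] 77.82986828320664 6.75
feed_board 0.93 [285. 277. 361. 208.]
feed_board 0.19 [492. 438.  80.  43.]
fence 0.84 [131. 268.  56. 194.]
```

View pics/w3.png

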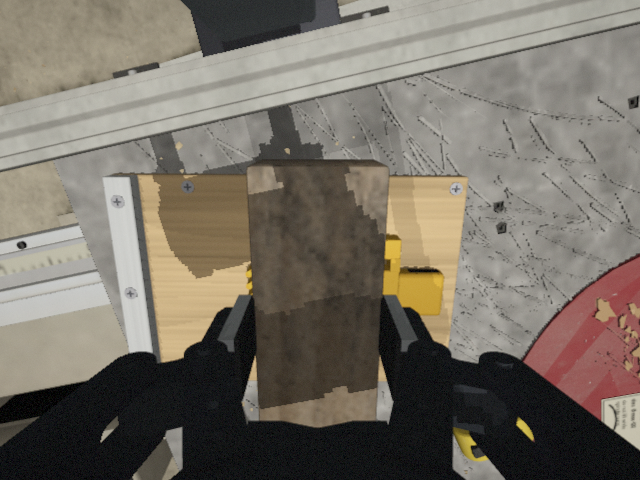

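```bash
python3 - <<'E'
from h import *
d=np.load("w3.npz");c=(d["K"],d["R"],d["t"])
g=cv2.cvtColor(cv2.imread("pics/w3.png"),cv2.COLOR_BGR2GRAY).astype(float);hs=cv2.cvtColor(cv2.imread("pics/w3.png"),cv2.COLOR_BGR2HSV)
for r in(190,225,260,310,340):print(r,g[r,95:165].astype(int).tolist())
gy=lambda col,a,b:(a+np.argmax(abs(np.diff(g[a:b,col]))))
print([(x,gy(x,168,186)) for x in(160,200,230,400,420,440)])
print("rear",[(y,440+np.argmax(abs(np.diff(g[y,440:480])))) for y in(200,230,320,335)])
print("tail row",g[255:330,425].astype(int).tolist()); print("tail sat row290",hs[290,395:470,1].tolist())
E
```

```text
190 [159, 162, 161, 161, 161, 159, 157, 157, 158, 179, 199, 204, 203, 203, 203, 204, 204, 205, 203, 203, 205, 205, 207, 206, 205, 206, 206, 206, 203, 204, 203, 204, 206, 206, 199, 179, 139, 84, 87, 89, 87, 85, 86, 86, 117, 150, 150, 155, 164, 171, 171, 172, 171, 173, 172, 171, 171, 174, 172, 171, 172, 171, 172, 172, 154, 103, 103, 103, 103, 103]
225 [147, 147, 148, 148, 147, 148, 147, 148, 148, 146, 148, 149, 149, 145, 165, 196, 203, 204, 204, 204, 206, 204, 205, 204, 204, 204, 205, 206, 208, 208, 208, 207, 207, 205, 205, 206, 206, 207, 206, 198, 169, 112, 87, 86, 90, 86, 86, 86, 107, 145, 176, 189, 189, 189, 188, 184, 180, 180, 179, 181, 180, 179, 178, 179, 179, 180, 162, 111, 108, 112]
260 [146, 144, 142, 139, 139, 137, 138, 136, 137, 137, 133, 132, 133, 133, 133, 133, 133, 135, 137, 152, 185, 204, 203, 205, 206, 207, 207, 207, 205, 204, 203, 204, 205, 206, 207, 208, 206, 205, 205, 205, 207, 207, 208, 202, 190, 155, 74, 73, 81, 82, 78, 84, 89, 132, 164, 165, 173, 186, 184, 186, 185, 186, 186, 186, 186, 187, 185, 186, 187, 184]
310 [166, 168, 167, 168, 167, 167, 167, 168, 166, 169, 
[... 907 characters left out ...]
3, 154, 154, 153, 148, 159, 115, 85, 71, 31, 13, 6, 58, 93, 120, 133, 141, 150, 157, 162, 161, 163, 161, 163, 159, 159, 162, 159, 161, 160, 160, 160, 161, 159, 159, 158, 159, 157, 158, 158, 159, 158, 159, 156, 158, 155, 158, 158, 156, 158, 155, 157, 155, 149, 142, 143, 155, 158, 157, 155, 157, 157, 157, 158, 135, 126, 94, 40, 18, 20]
tail sat row290 [177, 175, 190, 182, 183, 180, 179, 177, 179, 178, 179, 178, 181, 178, 181, 176, 177, 180, 179, 180, 179, 176, 178, 178, 175, 175, 180, 179, 178, 179, 179, 180, 177, 177, 176, 181, 176, 176, 183, 180, 179, 177, 183, 178, 180, 180, 185, 151, 93, 88, 87, 86, 86, 85, 87, 88, 87, 85, 85, 88, 40, 15, 15, 13, 15, 15, 19, 15, 15, 20, 13, 14, 14, 12, 14]
```

```bash
python3 - <<'E'
from h import *
d=np.load("w3.npz");c=(d["K"],d["R"],d["t"]);d2=np.load("w2.npz");c2=(d2["K"],d2["R"],d2["t"])
bot=ray(c,[[139,190],[143.5,225],[148,260],[154,310],[158,340]],.012)
top=ray(c,[[131.5,190],[136,225],[140,260],[147,310],[151,340]],.028)
edge=ray(c,[[200,173.5],[230,174.5],[400,175],[420,176.5],[440,176.5]],.012);rear=ray(c,[[465.5,200],[457.5,320]],.012)
e2=ray(c2,[[0,138],[100,159],[240,189]],.012)
kn=ray(c2,[[134,268],[125,330]],.052)
for P in(bot,top):print("fence dir",np.degrees(np.arctan2(*np.polyfit(P[:,0],P[:,1],1)[:1],1)))
print("edge dir",np.degrees(np.arctan(1/np.polyfit(edge[:,1],edge[:,0],1)[0])),np.degrees(np.arctan(1/np.polyfit(e2[:,1],e2[:,0],1)[0])))
def loc(P,v):
    a=v[2];return (P[:,:2]-v[:2])@np.array([[np.cos(a),-np.sin(a)],[np.sin(a),np.cos(a)]])
def f(v):return np.r_[loc(bot,v)[:,0]-.125,loc(top,v)[:,0]-.125,loc(edge,v)[:,1]+.1,loc(rear,v)[:,0]+.15,(loc(e2,v)[:,1]+.1),(loc(kn,v)-[[-.022,-.028],[-.022,.028]]).ravel()]
r=least_squares(f,[.491,.015,-1.78]);v=r.x;print(v,np.degrees(v[2]),np.round(r.fun*1e3,1))
print("tail",loc(ray(c,[[442,290],[425,272],[425,314]],.03),v),"tips",loc(ray(c2,[[76,257],[73,325]],.03),v))
from math import cos,sin
w=lambda x,y:(v[0]+x*cos(v[2])-y*sin(v[2]),v[1]+x*sin(v[2])+y*cos(v[2]))
s=read_state();R=s["orientation"]
T=np.r_[w(.094,.014),.12];print("target",T,"tool shift mm",R.T@(T-s["tcp_pos"])*1e3)
E
```

```text
fence dir -12.668722535320644
fence dir -12.746245148506
edge dir 77.16193877692439 78.5533261290562
[ 0.49141821  0.0151245  -1.78796728] -102.44297887744742 [ 0.9  1.   1.   1.5  1.4 -0.6 -0.4  0.2  0.1  0.1  0.4  1.1  1.1  2.2
  2.2  0.8 -4.7  0.9 -0.7 -2.5 -1.7 -2.4  0.3 -2.4]
tail [[-0.13087373 -0.00352175]
 [-0.11493743 -0.01991222]
 [-0.11822073  0.01920756]] tips [[ 0.03344894 -0.01874443]
 [ 0.03271631  0.04598978]]
target [ 0.48483538 -0.07968407  0.12      ] tool shift mm [ -75.64999764 -117.58618208   67.25018184]
```

Call:
{"method": "send_rows", "body": {
  "motion": [
    [-12,-18,0,0.4],
    [-25,-39,10,0],
    [-25,-39,20,0],
    [-13,-21,30,0],
    [0,0,35,0],
    [0,0,30,0],
    [0,0,17,0],
    [0,0,6,0],
    [0,0,0,0],
    [0,0,0,0]
  ]
}}

```text
clock: 8.15
tcp_pos: [0.4842, -0.0797, 0.0408]
orientation: [[-0.975, 0.22, 0.002], [0.22, 0.975, -0.001], [-0.002, -0.0, -1.0]]
ft_force: [-0.1, 0.1, -0.2]
grip_width: 0.0481
grip_force: 62.6
```

```bash
python3 - <<'E'
from h import *
s=read_state();print(s["tcp_pos"],s["ft_force"])
im=snapshot("scene")[260:430,270:450];save("s4",cv2.resize(im,None,fx=3.4,fy=3.4,interpolation=cv2.INTER_CUBIC))
E
```

```text
[ 0.4841666  -0.07970801  0.04075349] [-0.09775989  0.05983211 -0.20016072]
```

View pics/s4.png

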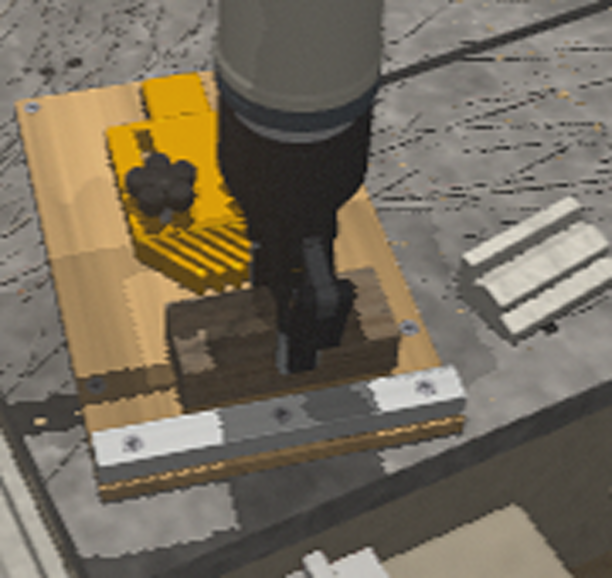

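Call:
{"method": "send_rows", "body": {
  "motion": [
    [0,0,4,0],
    [0,0,3,0],
    [0,0,1.5,0],
    [0,0,1,0],
    [0,0,0,0]
  ]
}}

```text
clock: 8.82
tcp_pos: [0.4832, -0.0796, 0.0312]
orientation: [[-0.975, 0.22, -0.0], [0.22, 0.975, -0.0], [0.0, -0.0, -1.0]]
ft_force: [-5.6, 0.8, 8.7]
grip_width: 0.0481
grip_force: 63.6
```

Call:
{"method": "send_rows", "body": {
  "motion": [
    [0,0,0,0],
    [0,0,0,0],
    [0,0,0,0],
    [0,0,-10,0],
    [0,0,-30,0],
    [0,0,-50,0],
    [0,0,-30,0],
    [0,0,0,0]
  ],
  "claw": 60
}}

```text
clock: 9.82
tcp_pos: [0.4849, -0.08, 0.1537]
orientation: [[-0.975, 0.22, 0.007], [0.22, 0.975, -0.002], [-0.007, -0.0, -1.0]]
ft_force: [0.5, 0.6, -0.2]
grip_width: 0.0654
grip_force: 0.0
```

```bash
python3 - <<'E'
from h import *
s=read_state();c=cam("wrist");im=snapshot("wrist");save("w5",im)
q=cut_out("wrist","stock_offcut");print(q[0]["confidence"] if q else 0)
B=np.array([.49142,.01512,-1.78797])
if q:
    v,i=fitbox([(c,q[0]["pixels"])],OFF,[.4835,-.08,np.radians(-102.5)],.012);print(v[:2],np.degrees(v[2]),i)
    a=B[2];print("board",(v[:2]-B[:2])@np.array([[np.cos(a),-np.sin(a)],[np.sin(a),np.cos(a)]]))
R=s["orientation"];a=B[2]
# tail pinch: tail at board(-.114,0)
T=np.array([B[0]-.114*np.cos(a),B[1]-.114*np.sin(a),.1])
print(s["tcp_pos"],s["joint_pos"],"tail",T,"shift",R.T@(T-s["tcp_pos"])*1e3)
E
```

```text
0.79
[ 0.48288616 -0.07877201] -102.28968351575675 0.9687700706486834
board [0.09352531 0.01189758]
[ 0.48488247 -0.0799643   0.15372466] [-1.33314077e+01 -1.21212955e+01  9.50162887e+01 -6.32979100e-04
  9.67186942e+01 -9.06013165e+01] tail [0.51598364 0.12644218 0.1       ] shift [ 15.50883777 208.1905663   53.60430643]
```

View pics/w5.png

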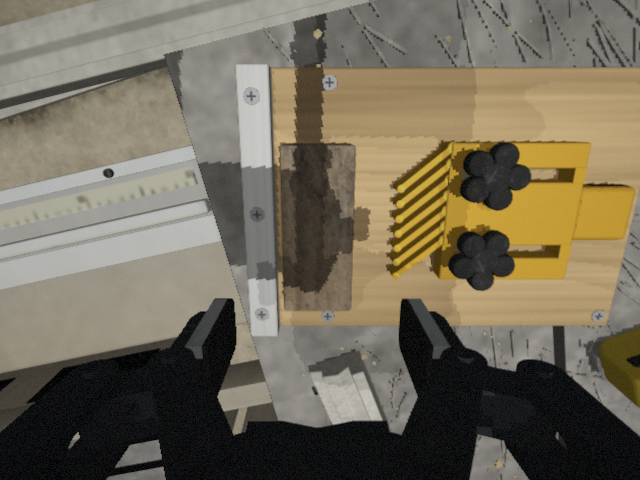

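Call:
{"method": "send_rows", "body": {
  "motion": [
    [0,28,0,0],
    [5,55,0,0],
    [5,55,0,0],
    [5,45,0,0],
    [0,25,0,0],
    [0,0,0,10],
    [0,0,0,10],
    [0,0,0,10],
    [0,0,0,10],
    [0,0,0,10],
    [0,0,0,10],
    [0,0,0,10]
  ],
  "claw": 0
}}

```text
clock: 11.42
tcp_pos: [0.5136, 0.1264, 0.1474]
orientation: [[-0.121, 0.993, -0.004], [0.993, 0.121, -0.001], [-0.0, -0.004, -1.0]]
ft_force: [-1.0, 0.1, -0.0]
grip_width: 0.0853
grip_force: 0.0
```

Call:
{"method": "send_rows", "body": {
  "motion": [
    [0,0,0,10],
    [0,0,0,10],
    [0,0,20,0],
    [0,0,20,0],
    [0,0,0,0],
    [0,0,0,0]
  ]
}}

```text
clock: 12.18
tcp_pos: [0.5143, 0.1266, 0.1094]
orientation: [[0.219, 0.976, -0.001], [0.976, -0.219, -0.0], [-0.0, -0.001, -1.0]]
ft_force: [0.3, -0.1, 0.8]
grip_width: 0.0854
grip_force: 0.0
```

```bash
python3 - <<'E'
from h import *
s=read_state();c=cam("wrist");im=snapshot("wrist");save("w6",im)
B=np.array([.49142,.01512,-1.78797]);a=B[2]
for k in("feather_tail","featherboard"):
    for r in cut_out("wrist",k)[:1]:print(k,round(r["confidence"],2),np.round(r["rect"]))
R=s["orientation"];print(s["tcp_pos"],np.degrees(np.arctan2(R[1,1],R[0,1])),s["ft_force"],s["clock"],s["joint_pos"].round(1))
print("tcp in board",(s["tcp_pos"][:2]-B[:2])@np.array([[np.cos(a),-np.sin(a)],[np.sin(a),np.cos(a)]]))
E
```

```text
feather_tail 0.57 [323. 324. 159. 209.]
featherboard 0.79 [324. 323. 162. 210.]
[0.51432918 0.12658853 0.10941779] -12.672709651899096 [ 0.2585219  -0.07106674  0.8122469 ] 12.175 [10.1 -5.  93.1  0.  91.9 22.8]
tcp in board [-0.11378643 -0.00164713]
```

View pics/w6.png

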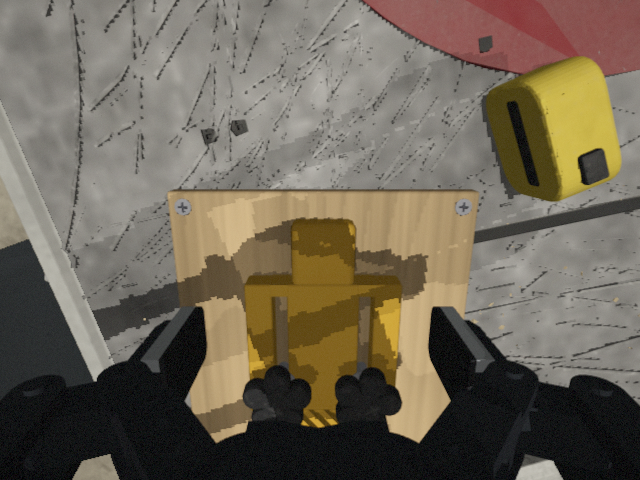

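```bash
python3 - <<'E'
from h import *
s=read_state();c=cam("wrist");R=s["orientation"]
P=ray(c,[[292,250],[355.5,250],[324,222],[324,279]],.03);print(((P-s["tcp_pos"])@R*1e3).round(1))
E
```

```text
[[  1.8 -15.3  80.7]
 [  1.8  23.9  80.7]
 [ 19.5   4.4  80.7]
 [-17.4   4.6  80.7]]
```

Call:
{"method": "send_rows", "body": {
  "motion": [
    [1.5,3.5,15,0],
    [0,0,30,0],
    [0,0,25,0],
    [0,0,15,0],
    [0,0,6,0],
    [0,0,0,0]
  ]
}}

```text
clock: 13.08
tcp_pos: [0.5184, 0.1273, 0.0189]
orientation: [[0.22, 0.975, 0.0], [0.975, -0.22, 0.0], [0.0, 0.0, -1.0]]
ft_force: [-0.2, 0.1, 0.7]
grip_width: 0.0852
grip_force: 0.0
```

Call:
{"method": "send_rows", "body": {
  "motion": [
    [0,0,0,0],
    [0,0,0,0],
    [0,0,0,0],
    [0,0,0,0],
    [0,0,0,0],
    [0,0,0,0],
    [0,0,0,0]
  ],
  "claw": 255
}}

```text
clock: 13.95
tcp_pos: [0.5182, 0.1277, 0.02]
orientation: [[0.22, 0.975, 0.0], [0.975, -0.22, 0.001], [0.001, -0.0, -1.0]]
ft_force: [-4.1, 0.4, 6.0]
grip_width: 0.0382
grip_force: 61.0
```

Call:
{"method": "send_rows", "body": {
  "motion": [
    [-3,0,0,0],
    [-5,0,0,0],
    [-5,0,0,0],
    [-5,0,0,0],
    [-5,0,0,0],
    [-4,0,0,0],
    [-2,0,0,0],
    [0,0,0,0],
    [0,0,0,0]
  ]
}}

```text
clock: 15.08
tcp_pos: [0.5118, 0.0993, 0.02]
orientation: [[0.22, 0.975, 0.0], [0.975, -0.22, 0.001], [0.001, -0.0, -1.0]]
ft_force: [-4.5, 0.4, 6.4]
grip_width: 0.0382
grip_force: 61.0
```

Call:
{"method": "send_rows", "body": {
  "motion": [
    [-1,0,0,0],
    [-1,0,0,0],
    [-1,0,0,0],
    [-1,0,0,0],
    [0,0,0,0],
    [0,0,0,0]
  ]
}}

```text
clock: 15.82
tcp_pos: [0.511, 0.0958, 0.02]
orientation: [[0.22, 0.976, 0.0], [0.976, -0.22, 0.001], [0.001, 0.0, -1.0]]
ft_force: [-4.0, 2.2, 6.3]
grip_width: 0.0383
grip_force: 61.0
```

Call:
{"method": "send_rows", "body": {
  "motion": [
    [-1,0,0,0],
    [-1,0,0,0],
    [-1,0,0,0],
    [-1,0,0,0],
    [0,0,0,0],
    [0,0,0,0]
  ]
}}

```text
clock: 16.58
tcp_pos: [0.5101, 0.0919, 0.02]
orientation: [[0.22, 0.976, 0.0], [0.976, -0.22, 0.001], [0.001, 0.0, -1.0]]
ft_force: [-4.4, 1.7, 6.8]
grip_width: 0.0382
grip_force: 61.0
```

Call:
{"method": "send_rows", "body": {
  "motion": [
    [-1,0,0,0],
    [-1,0,0,0],
    [0,0,0,0],
    [0,0,0,0]
  ]
}}

```text
clock: 17.08
tcp_pos: [0.5097, 0.09, 0.02]
orientation: [[0.22, 0.976, 0.0], [0.976, -0.22, 0.001], [0.001, 0.0, -1.0]]
ft_force: [-3.5, 2.5, 5.2]
grip_width: 0.038
grip_force: 61.0
```

Call:
{"method": "send_rows", "body": {
  "motion": [
    [-1,0,0,0],
    [-1,0,0,0],
    [0,0,0,0],
    [0,0,0,0]
  ]
}}

```text
clock: 17.58
tcp_pos: [0.5094, 0.0888, 0.02]
orientation: [[0.22, 0.976, 0.001], [0.976, -0.22, 0.003], [0.003, 0.0, -1.0]]
ft_force: [-2.7, 4.5, 5.1]
grip_width: 0.0381
grip_force: 60.9
```

Call:
{"method": "send_rows", "body": {
  "motion": [
    [-1,0,0,0],
    [-1,0,0,0],
    [0,0,0,0],
    [0,0,0,0]
  ]
}}

```text
clock: 18.08
tcp_pos: [0.5091, 0.0875, 0.0201]
orientation: [[0.219, 0.976, 0.001], [0.976, -0.219, 0.004], [0.004, 0.0, -1.0]]
ft_force: [-1.4, 7.2, 4.5]
grip_width: 0.0381
grip_force: 60.9
```

Call:
{"method": "send_rows", "body": {
  "motion": [
    [-1,0,0,0],
    [-1,0,0,0],
    [-1,0,0,0],
    [0,0,0,0],
    [0,0,0,0],
    [0,0,0,0]
  ]
}}

```text
clock: 18.82
tcp_pos: [0.5086, 0.0854, 0.02]
orientation: [[0.219, 0.976, 0.002], [0.976, -0.219, 0.006], [0.006, 0.001, -1.0]]
ft_force: [-1.4, 9.9, 4.2]
grip_width: 0.0382
grip_force: 60.8
```

```bash
python3 - <<'E'
from h import *
C={n:cam(n) for n in("scene","side")};F=[]
B=np.array([.49142,.01512,-1.78797]);a=B[2];M=np.array([[np.cos(a),-np.sin(a)],[np.sin(a),np.cos(a)]]);o=[]
for n in C:
    im=snapshot(n)
    q=cut_out(n,"stock_offcut");s=read_state();F.append(s["ft_force"]@s["orientation"][:,0])
    if n=="scene":save("s7",cv2.resize(im[260:430,270:450],None,fx=3.4,fy=3.4,interpolation=cv2.INTER_CUBIC))
    if q:
        v,i=fitbox([(C[n],q[0]["pixels"])],OFF,[B[0]+.1*np.cos(a)+.0137,B[1]+.1*np.sin(a)-.003,a],.012);print(n,(v[:2]-B[:2])@M,np.degrees(v[2]),i)
print(F,s["clock"],"tcp board",(s["tcp_pos"][:2]-B[:2])@M)
E
```

```text
scene [0.08960438 0.01225347] -101.16868158992996 0.8380733944954128
side [0.09430999 0.00942197] -104.48126498627144 0.8090371167294245
[np.float64(10.02863629814396), np.float64(9.780351287569477)] 19.025 tcp board [-0.07235175  0.0016402 ]
```

View pics/s7.png

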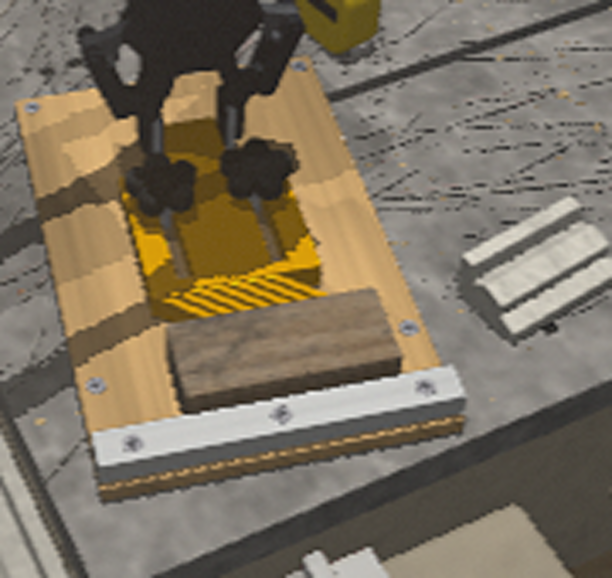

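```bash
cat > chk.py <<'E'
from h import *
F=[([0,-.1,0],[.022,.1,.016])]
def iou(h,m):return (h&m).sum()/(h|m).sum()
for n in("scene","side"):
    c=cam(n);im=snapshot(n);fm=cut_out(n,"fence")[0]["pixels"];om=cut_out(n,"stock_offcut")[0]["pixels"]
    f0=[.49142+.125*np.cos(-1.788),.01512+.125*np.sin(-1.788),-1.788]
    fv,fi=fitbox([(c,fm)],F,f0,.012)
    # offcut in the fence frame, fence hides what is behind it
    a=fv[2]
    def pose(u):return (fv[0]+u[0]*np.cos(a)-u[1]*np.sin(a),fv[1]+u[0]*np.sin(a)+u[1]*np.cos(a),.012,a+u[2])
    fh=hull(c,(fv[0],fv[1],.012,a),F)
    g=lambda u:1-iou(hull(c,pose(u),OFF)&~fh,om)
    best=min((minimize(g,[x0,.013,t0],method="Nelder-Mead",options=dict(initial_simplex=np.array([x0,.013,t0])+np.r_[np.zeros((1,3)),np.diag([.006,.006,.06])],xatol=1e-4,fatol=1e-5)) for x0 in(-.025,-.032) for t0 in(-.05,.0,.05)),key=lambda r:r.fun)
    print(n,"fence",fv[:2].round(4),np.degrees(a).round(2),fi.round(3),"off in fence",best.x[:2].round(4),np.degrees(best.x[2]).round(2),1-best.fun,"flush iou",1-g([-.025,best.x[1],0]))
    ys,xs=np.where(om);r=cv2.minAreaRect(np.c_[xs,ys].astype(np.float32));print(np.round(r[0]),np.round(r[1]),r[2],om.sum())
s=read_state();print(s["ft_force"]@s["orientation"],s["clock"])
E
python3 chk.py
```

```text
scene fence [ 0.4664 -0.1063] -102.38 0.921 off in fence [-0.0223  0.0099] -1.01 0.9486471562672557 flush iou 0.9170653907496013
[353. 362.] [27. 69.] 79.50852966308594 1790
side fence [ 0.4645 -0.1069] -102.44 0.0 off in fence [-0.0199  0.0097] 0.95 0.9010840108401084 flush iou 0.8381430363864492
[366. 329.] [24. 64.] 78.69007110595703 1440
[ 9.81113084 -2.32418124 -3.30685913] 19.325
```

Call:
{"method": "send_rows", "body": {
  "motion": [
    [-0.8,0,0,0],
    [0,0,0,0],
    [0,0,0,0],
    [0,0,0,0],
    [0,0,0,0]
  ]
}}

```text
clock: 19.95
tcp_pos: [0.5085, 0.0849, 0.02]
orientation: [[0.219, 0.976, 0.002], [0.976, -0.219, 0.006], [0.006, 0.001, -1.0]]
ft_force: [-0.0, 11.3, 2.6]
grip_width: 0.038
grip_force: 60.7
```

```bash
python3 - <<'E'
from h import *
F=[]
for i in range(6):
    snapshot("wrist");s=read_state();F.append(s["ft_force"]@s["orientation"][:,0])
print(np.round(F,2),s["clock"],s["grip_force"],s["tcp_pos"])
if 8.5<np.mean(F)<13: print(close_job())
E
```

```text
[11.21 10.89 10.69 11.11 10.3  10.86] 20.25 60.73566913604736 [0.5084866  0.08487545 0.0200625 ]
the job is handed in; nothing more can be done
None
```

The job is handed in: the offcut lies flat and, by the final camera fits, flush against the fence (within about 1°, centred to about 5 mm), and the gripper still holds the featherboard with about 10.8 N at the wrist, an estimated 9–10 N on the fence.

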